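Screw a work rest's outrigger foot down to the bench

TASK

One of the two roller work rests has its outrigger foot hanging a few millimetres above the bench, with its wing bar well out of line with the arm. Take that wing bar from above and turn it clockwise until the foot just rests on the rubber, which is when the bar lies about in line with the outrigger arm; do not jack the rest up or shift it, and let go. Leave the other rest, which is already set, as it is.

Things in the scene. Friction and masses are not known exactly. Their poses are not given: they have to be found in the camera images.
- rest_a_wing (a joint): Wing screw to turn (rad), growing clockwise from above, foot going down 6.4 mm per rad. Starts -1.35 to -0.85 (bar that far anticlockwise out of line, foot 4 to 7 mm up). Sole meets the bench at -0.25; at 0 the bar is in line with the arm and the sole rests with 4 N; past +0.25 it presses too hard (over 8 N). The wing keeps its height, has 0.12 N m friction, stays where left. Stops: -1.5, +0.9.
- rest_a_grip (a point): Middle of that screw's wing bar, on the screw's axis, 95 mm above the bench. Aluminium bar 64 mm long (this x axis), 12 mm thick (y), 30 mm high (80 to 110 mm above the bench), z up; turns with the screw. Below the bar: a collar 30 mm across, then the arm, its top 60 mm (at its end boss 66 mm) above the bench.
- rest_a: The rest whose foot hangs clear, its bar well out of line: loose grey stand, 4 kg, base plate 140 x 130 x 20 mm, a post with a roller along y (170 mm long, top 166 mm up) and a 30 mm wide outrigger arm towards its -x that ends at the screw, 160 mm from the base's centre. Origin: centre of the base's underside, z up. Bar in line: its length along this x axis.
- rest_a_sole: The grey round sole at the lower end of that screw, 44 mm across, 16 mm high, below the end of the arm. Origin: centre of its underside. It yields 1 mm per 2.5 N. The bench top is at height 0.
- rest_b_wing (a joint): The same screw on the other rest, already set: within 0.08 of 0. Leave it.
- rest_b: The other work rest, alike in every way, its foot already resting on the bench and its wing bar in line with its arm. Origin and axes as for the first. The two may stand either way round, left and right, turned up to 20 degrees.

How it is judged (in metres and radians):
At the end, for the whole second after the job is handed in: The hanging foot rests on the bench with a light force (0.3 to 8 N), its wing bar in line with the arm within 0.3 rad; its rest stands level within 0.02 rad, at rest, within 30 mm of where it stood; the other rest is within 20 mm of its place with its screw within 0.2 rad of in line (contact force between rest_a_sole and anything else between 0.3 and 8 N and value of joint rest_a_wing between -0.3 and 0.3 rad and angle between rest_a's own z axis and vertical below 0.02 rad and distance of rest_a from where it was at the start of the episode below 0.03 m and linear speed of rest_a below 0.01 m/s and value of joint rest_b_wing between -0.2 and 0.2 rad and distance of rest_b from where it was at the start of the episode below 0.02 m); the robot touches nothing.
It fails at once if the work rest is jacked up or tipped by more than 3 degrees (angle between rest_a's own z axis and vertical above 0.052 rad).
It fails at once if the other rest is pushed away or its screw is turned (distance of rest_b from where it was at the start of the episode above 0.03 m or value of joint rest_b_wing above 0.3 rad or value of joint rest_b_wing below -0.3 rad).
It also fails if it takes over 29 s, if anything falls off the work surface, if the arm or the gripper's body presses on something with over 40 N, if the wrist force passes 120 N, or if a joint passes its speed limit or range.

ROBOT

A 6-joint arm with a two-finger parallel gripper is mounted at the origin on the work surface. World frame = base frame: x ahead of the robot, y to its left, z up, the work surface at z = 0. Lengths are in m, angles in degrees, forces in N, time in s.
With the tool pointing down it reaches from about 0.375 to 0.75 m from the base axis. Payload 9 kg.
Tool frame: the origin (TCP) lies where the fingers leave the gripper's body, on its centre line; the fingertips stand 73 mm ahead of it and the grasp point (between the pads) lies 54 mm ahead of it (robot.tip_reach is the distance from the TCP to the fingertips, in m); z points along the fingers, y is the line along which they close (so a half turn about z gives the same grasp; the last joint's range is limited). The gripper opens to 85 mm and grips with 20 to 120 N. Pads are 22 mm wide; open, the fingers measure 114 mm over their backs; the gripper's body (76 mm by 85 mm) begins 54 mm behind the grasp point. The pads swing forward as they close: fully open they stand 13 mm farther back than shut.
Start: joints at [-79.796, 5.964, 5.575, 89.605, 0, 77.527], TCP at [0.231, -0.554, 0.304] pointing down, gripper open.
Joint ranges: [-171.21, 171.21], [-48.23, 106.86], [-62.78, 66.21], [-105.2, 120.99], [-86.42, 89.51], [-180, 180]. Speed limits (degrees/s): [127.2, 127.2, 147.25, 180, 180, 180].

INTERFACE

Orientations are given as [roll, pitch, yaw] about the fixed x, y, z axes, in that order (R = Rz(yaw) Ry(pitch) Rx(roll)).
In Python, from plant import robot gives the robot as it stands. Calls block until the motion is done:
- robot.move_pose(position, orientation): joint-space move of the TCP to a pose.
- robot.line_to(position, vel=0.15, rotation=None, guard=None): straight line of the TCP; rotation=None keeps the orientation; vel is the mean speed in m/s. With guard (N) it stops when the force on the tool has changed by that much, and returns True; else False.
- robot.goto_joints(angles): joint-space move.
- robot.set_gripper(opening): finger opening in m; the grip force is fixed at half the most; returns when the fingers have stopped.
- robot.pause(seconds).
- robot.ik(position, orientation): joint angles nearest the present ones, or None.
- robot.observe(): the state.
- robot.grab_frame(name): name is "scene" or "top" or "wrist"; returns the picture (480x640x3 uint8, blue, green, red); there is no depth.
- robot.get_calibration(name): a dict with "vertical_fov" (degrees; the focal length in pixels is half the picture's height over the tangent of half this angle, whatever the lens; pixels are square), "cx", "cy" (the principal point, pixels), "rvec" (rotation vector, rad) and "tvec" (3), from world to camera coordinates, as OpenCV has them. Camera axes: x right, y down, z forward; pixel columns grow to the right and rows downward; lengths in m; the calibration is good to about 2 mm. A picture is of the moment at which its call begins: read the wrist's pose just before it. get_calibration takes no time and is no camera call; for the wrist camera it gives the pose at the moment of the call.
A pose or a line that the arm cannot do raises robot.IKError and nothing moves.
- robot.job_done(): hands the job in; it is judged then, once.
The state is a dict: "time": time; "q": joint angles; "qvel": joint speeds; "joint_torque": joint torques, N m; "tool_pos": TCP position; "tcp_rot": TCP orientation; "ft_force": force on the tool from outside, world axes, zero at the start; "torque": the same for the moment, N m; "gripper_width": finger opening in m; "gripper_force": force on a finger pad.
Only numpy, scipy, OpenCV 4.12 (cv2) and the standard library are available. Lean on these libraries where they do the work, as an engineer would, in place of code of your own. Each camera call takes 0.05 s, during which the arm holds its last target. There are 200 camera calls.

## Working session

There is one attempt and no reset: what is moved stays moved. The work goes in short steps, each a Python script; the robot and the scene stay as the last script left them, time stands still between calls to the robot, and variables do not carry over. Pictures are saved under pics/ and viewed, at most 10 in all, crops included, and the job is handed in when it is done.

```bash
mkdir -p pics; ls; python3 - <<'E'
from plant import robot
import cv2
for n in("top","scene"):
    f=robot.grab_frame(n); cv2.imwrite(f"pics/{n}0.png",f)
    print(n,robot.get_calibration(n))
o=robot.observe();print(o)
E
```

```text
pics
top {'vertical_fov': 49.281653223511945, 'cx': 316.56420230079533, 'cy': 236.79666807274907, 'rvec': array([ 2.21039318, -2.16108768,  0.05641018]), 'tvec': array([-0.01319402,  0.58906393,  1.00196241])}
scene {'vertical_fov': 48.50420895534695, 'cx': 317.3919068828746, 'cy': 249.04860985580567, 'rvec': array([ 1.52113386,  1.83212185, -0.94030213]), 'tvec': array([ 0.14714642, -0.2767964 ,  1.36299271])}
{'time': 0.1, 'q': array([-7.97960618e+01,  5.99607839e+00,  5.53078114e+00,  8.96033697e+01,
       -4.11566511e-04,  7.75256587e+01]), 'qvel': array([ 0.04431489,  0.02698514,  0.04915976,  0.16438672, -0.03455948,
       -0.01472596]), 'joint_torque': array([ 6.06048925e-03, -5.58212864e+01,  5.04716706e+01,  1.33077346e-02,
       -2.61724681e-04, -9.92338073e-06]), 'tool_pos': array([ 0.2312928 , -0.55340036,  0.30318397]), 'tcp_rot': array([-1.79932865e+02, -1.44303638e-02,  2.26782713e+01]), 'ft_force': array([ 0.27125   ,  0.01174635, -0.73144423]), 'torque': array([-0.06894614, -0.02329506, -0.01704393]), 'gripper_force': 0.0, 'gripper_width': 0.08521870617181317}
```

View pics/top0.png

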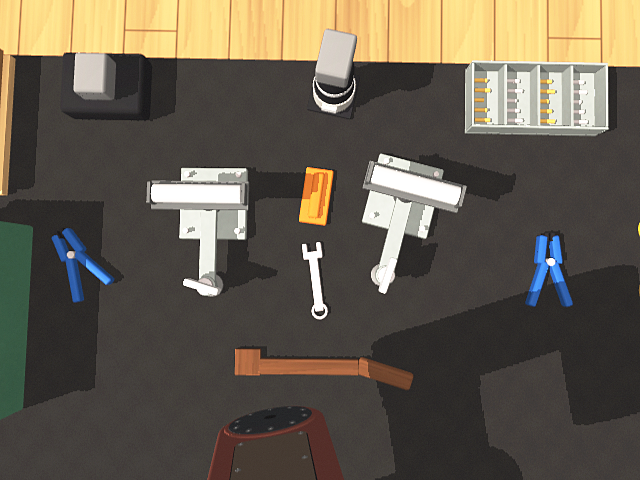

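View pics/scene0.png

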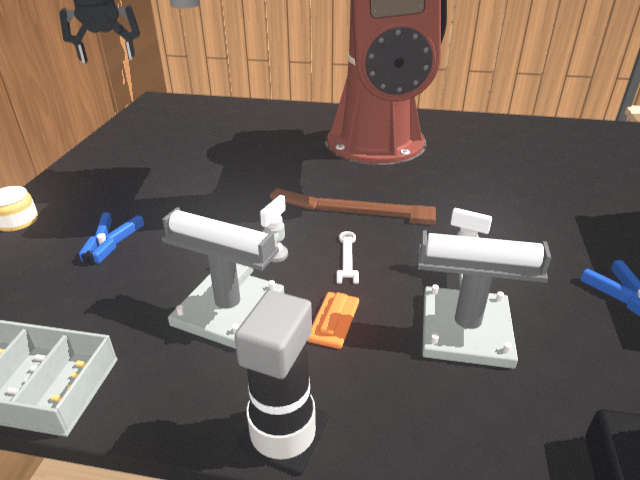

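The top view shows the left rest's bar (about (201,286)) skewed to its arm, so that is rest_a. The right rest's bar (384,277) lies in line with its arm. Next I'll put the wrist camera over the left bar, in two places.

```bash
cat > h.py <<'E'
import cv2,numpy as np
from plant import robot
def cam(c):
    f=240/np.tan(np.radians(c["vertical_fov"]/2)); K=np.array([[f,0,c["cx"]],[0,f,c["cy"]],[0,0,1.]])
    R=cv2.Rodrigues(np.array(c["rvec"]))[0]; t=np.array(c["tvec"]).reshape(3); return K,R,t
def ray(c,uv):
    K,R,t=cam(c); return -R.T@t, R.T@np.linalg.solve(K,[uv[0],uv[1],1.])
def onz(c,uv,z):
    o,d=ray(c,uv); return o+d*(z-o[2])/d[2]
def proj(c,P):
    K,R,t=cam(c); p=K@(R@np.array(P)+t); return p[:2]/p[2]
def tri(obs):   # obs: [(calib,uv),...] least-squares ray meeting point
    A=np.zeros((3,3));b=np.zeros(3)
    for c,uv in obs:
        o,d=ray(c,uv); d=d/np.linalg.norm(d); M=np.eye(3)-np.outer(d,d); A+=M;b+=M@o
    return np.linalg.solve(A,b)
E
python3 - <<'E'
from h import *
import pickle
c=robot.get_calibration("top")
g=onz(c,(201,286),.11); print("bar",g,"arm dir",onz(c,(208,240),.06)-onz(c,(208,280),.06), "sole b",onz(c,(384,277),.11))
top=cv2.imread("pics/top0.png")
out=[]
for i,(dx,dy) in enumerate([(-.02,-.04),(-.02,.05)]):
    robot.move_pose([g[0]+dx,g[1]+dy,.30],[180,0,0]) 
    cw=robot.get_calibration("wrist"); f=robot.grab_frame("wrist")
    out.append((f,cw)); print(robot.observe()["tool_pos"],"cam at",ray(cw,(0,0))[0],proj(cw,g),robot.observe()["time"],robot.observe()["q"])
    cv2.imwrite(f"pics/w{i}.png",f)
pickle.dump(out,open("w.pkl","wb"))
cv2.imwrite("pics/pair.png",np.hstack([cv2.resize(o[0],(400,300)) for o in out]))
E
```

```text
bar [0.49200444 0.20125147 0.11      ] arm dir [0.07457949 0.00264988 0.        ] sole b [ 0.5152668  -0.12130159  0.11      ]
[0.47211997 0.16102555 0.300026  ] cam at [0.54193682 0.16006967 0.37041037] [261.50238475 200.64687383] 3.825 [ 3.77449787e+00 -1.18122281e+01 -1.20552615e+01  8.97547052e+01
 -8.17437550e-04 -1.76183338e+02]
[0.4719545  0.25118585 0.29984154] cam at [0.54164842 0.25118307 0.37016119] [394.83509573 200.05795204] 4.325 [ 1.40032313e+01 -5.48768377e+00 -6.33165125e+00  8.91810771e+01
 -2.00745091e-02 -1.66025216e+02]
```

View pics/pair.png

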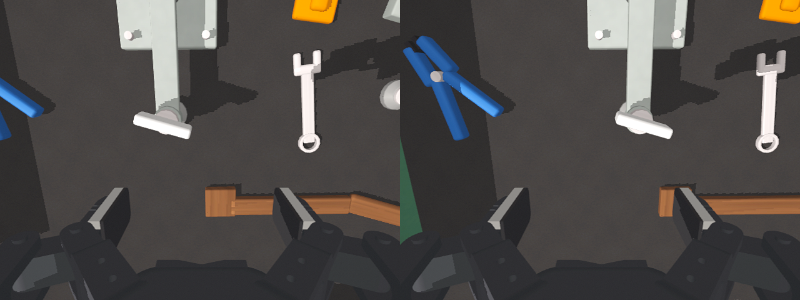

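Both wrist views show the skewed bar, at about (162,125) and (644,124) in the half-scale pair, with the arm running up from it. Next I'll segment it.

```bash
python3 - <<'E'
from h import *
import pickle
out=pickle.load(open("w.pkl","rb")); g=[.492,.201,.11]; crops=[]
rects=[]
for f,c in out:
    u,v=proj(c,g).astype(int); x0,y0=u-65,v-65
    cr=f[y0:y0+130,x0:x0+130]; G=cr.min(2)
    m=(G>225).astype(np.uint8); m=cv2.morphologyEx(m,cv2.MORPH_OPEN,np.ones((3,3)))
    cs=max(cv2.findContours(m,cv2.RETR_EXTERNAL,cv2.CHAIN_APPROX_NONE)[0],key=cv2.contourArea)
    r=cv2.minAreaRect(cs); rects.append((c,r,(x0,y0))); b=cv2.boxPoints(r)
    big=cv2.resize(cr,(390,390),interpolation=cv2.INTER_NEAREST)
    cv2.drawContours(big,[(b*3+1).astype(int)],0,(0,0,255),1); crops.append(big)
    print(r[0][0]+x0,r[0][1]+y0,r[1],r[2],np.percentile(G[m>0],[5,50,95]), "corners",(b+[x0,y0]).round(1).tolist())
cs=[]
P=tri([(c,(r[0][0]+o[0],r[0][1]+o[1])) for c,r,o in rects]); print("center",P)
for c,r,o in rects:
    b=cv2.boxPoints(r)+np.array(o); print([onz(c,p,.11).round(4).tolist() for p in b])
cv2.imwrite("pics/crop.png",np.hstack(crops))
E
```

```text
257.29222869873047 203.9626007080078 (91.45490264892578, 15.929367065429688) 15.732006072998047 [235. 255. 255.] corners [[211.1, 199.2], [215.4, 183.9], [303.5, 208.7], [299.1, 224.0]]
389.1809272766113 205.2777099609375 (90.91204833984375, 20.351608276367188) 16.429302215576172 [233. 255. 255.] corners [[342.7, 202.2], [348.5, 182.7], [435.7, 208.4], [429.9, 227.9]]
center [0.48865108 0.20459544 0.10804673]
[[0.493, 0.2355, 0.11], [0.5035, 0.2318, 0.11], [0.4864, 0.1727, 0.11], [0.4755, 0.1759, 0.11]]
[[0.4905, 0.2368, 0.11], [0.5039, 0.2331, 0.11], [0.4862, 0.1729, 0.11], [0.4724, 0.1758, 0.11]]
```

View pics/crop.png

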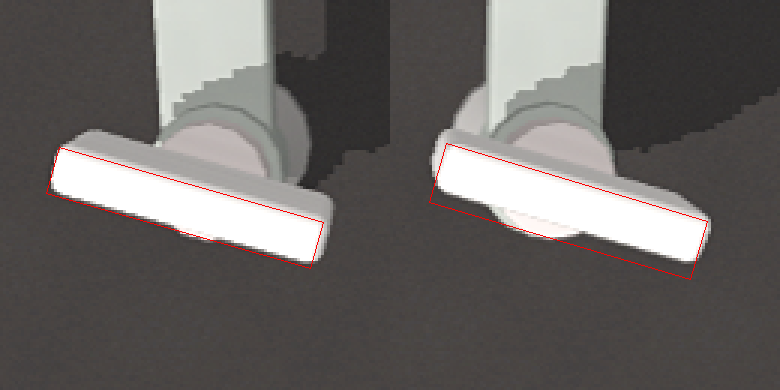

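The red box matches the bar's upper edge in both views. The two views triangulate to a centre of about (0.489, 0.2045), top about 0.108 m up, and a long axis at 73.7°. I'll get the arm's direction from its edges in both views, then grasp.

```bash
python3 - <<'E'
from h import *
import pickle
out=pickle.load(open("w.pkl","rb")); g=np.array([.489,.2045,.11])
angs=[]
for f,c in out:
    L=[];Rr=[]
    for x in np.linspace(.545,.585,12):
        u,v=proj(c,[x,g[1]+.03*(x-.489),.06]); u=int(u);v=int(v); row=f[v].min(1)>130
        if not row[u]: continue
        a=u
        while row[a-1]:a-=1
        b=u
        while row[b+1]:b+=1
        L.append(onz(c,(a,v),.06));Rr.append(onz(c,(b,v),.06))
    for E in(L,Rr):
        E=np.array(E); angs.append(np.degrees(np.polyfit(E[:,0],E[:,1],1)[0]))
    m=(np.array(L)+np.array(Rr))/2; p=np.polyfit(m[:,0],m[:,1],1); print("axis y at screw",np.polyval(p,.489),"width",np.mean(np.array(L)[:,1]-np.array(Rr)[:,1]))
print("arm angle",angs,"tip",robot.tip_reach)
for z,y in((.26,-106.3),(.158,-106.3)): print(robot.ik([g[0],g[1],z],[180,0,y]))
# top-edge ends, both views -> height
A=[(211.1,199.2),(215.4,183.9),(303.5,208.7)];B=[None,(348.5,182.7),(435.7,208.4)]
for i in(1,2): print(tri([(out[0][1],A[i]),(out[1][1],B[i])]))
E
```

```text
axis y at screw 0.17244615906037072 width 0.039470556108687556
axis y at screw 0.19495337803615165 width 0.05273329717289391
arm angle [np.float64(55.41002007125662), np.float64(0.17269580970358575), np.float64(72.4398980874658), np.float64(-54.24484684054868)] tip 0.0726
[  8.54180281  -6.54351234 -11.45555055  85.08796179   0.
 -65.15819719]
[  8.54180281  -4.82687409 -20.48938016  74.33749393   0.
 -65.15819719]
[0.50312541 0.23280966 0.10632802]
[0.48614381 0.17271597 0.10933028]
```

```bash
python3 - <<'E'
from h import *
import pickle
out=pickle.load(open("w.pkl","rb")); g=np.array([.489,.2045,.11])
for f,c in out:
    E=[]
    for x in np.linspace(.525,.555,12):
        u,v=proj(c,[x,g[1]+.01*(x-.489),.06]).astype(int); d=np.diff(cv2.GaussianBlur(f[v:v+1],(3,1),0).min(2).astype(int))[0]
        a=u-40+np.argmax(d[u-40:u]); b=u+np.argmin(d[u:u+40])
        E.append(np.r_[onz(c,(a,v),.06)[:2],onz(c,(b,v),.06)[:2]])
    E=np.array(E); print([np.degrees(np.polyfit(E[:,0],E[:,i],1)[0]).round(2) for i in(1,3)], E[[0,6,11]].round(4).tolist())
# grasp
x,y=.489,.2045
robot.move_pose([x,y,.25],[180,0,-106.3]); 
print(robot.line_to([x,y,.158],vel=.1,guard=12))
robot.set_gripper(0.0)
o=robot.observe(); print({k:np.round(o[k],3) for k in("time","q","tool_pos","tcp_rot","ft_force","torque","gripper_width","gripper_force")})
E
```

```text
[np.float64(0.51), np.float64(0.32)] [[0.5258, 0.2185, 0.5257, 0.1896], [0.5415, 0.2192, 0.5415, 0.1899], [0.5554, 0.2192, 0.5554, 0.1895]]
[np.float64(0.15), np.float64(1.3)] [[0.5253, 0.2204, 0.5253, 0.1891], [0.5418, 0.2201, 0.5418, 0.1893], [0.5556, 0.2205, 0.5557, 0.1901]]
False
{'time': np.float64(7.608), 'q': array([ 8.5240e+00, -4.8310e+00, -2.0450e+01,  7.4257e+01, -1.9000e-02,
       -6.5158e+01]), 'tool_pos': array([0.49 , 0.204, 0.158]), 'tcp_rot': array([-1.79880e+02,  3.50000e-02, -1.06318e+02]), 'ft_force': array([ 5.5  , -0.446, -1.345]), 'torque': array([-0.133, -0.906,  0.014]), 'gripper_width': np.float64(0.01), 'gripper_force': np.float64(62.115)}
```

Gripped. The arm axis lies at about 0.6°, so the turn is about 73° clockwise, done in steps on joint 6.

```bash
python3 - <<'E'
from h import *
q=robot.observe()["q"].copy(); q[5]=-65.16
q0=q.copy()
for k in range(1,7):
    q=q0.copy(); q[5]+=73.1*k/6; robot.goto_joints(q)
    o=robot.observe(); print(round(o["time"],2),o["tcp_rot"].round(1),o["tool_pos"].round(4),o["ft_force"].round(1),o["torque"].round(2),round(o["gripper_width"],4))
    if np.linalg.norm(o["ft_force"])>35: print("stop");break
E
```

```text
7.92 [-1.799e+02  1.000e-01 -1.183e+02] [0.4899 0.2044 0.1584] [ 1.  0. -1.] [ 0.19 -0.04 -0.09] 0.0108
8.24 [-1.799e+02  1.000e-01 -1.303e+02] [0.4899 0.2045 0.1584] [ 1.2  0.7 -1. ] [ 0.3  -0.01 -0.1 ] 0.0107
8.56 [-1.799e+02  1.000e-01 -1.424e+02] [0.4899 0.2045 0.1584] [0.5 1.6 0.2] [ 0.45  0.07 -0.13] 0.0105
8.88 [-1.800e+02  1.000e-01 -1.546e+02] [0.4898 0.2046 0.1584] [ 1.   3.3 -0.5] [ 0.71  0.09 -0.08] 0.0109
9.19 [ 1.800e+02  1.000e-01 -1.667e+02] [0.4899 0.2046 0.1584] [ 1.6  3.5 -0.6] [ 1.06  0.1  -0.06] 0.0108
9.51 [ 1.800e+02  1.000e-01 -1.789e+02] [0.4899 0.2047 0.1584] [ 0.3  4.9 -0.5] [ 1.27  0.08 -0.13] 0.0108
```

Torque about z is near 0.12 N m, so the screw turned. Now I'll release, back off and look.

```bash
python3 - <<'E'
from h import *
robot.set_gripper(.085)
p=robot.observe()["tool_pos"]; robot.line_to([p[0],p[1],.25],vel=.1)
robot.move_pose([.472,.20,.30],[180,0,-170])
robot.move_pose([.472,.161,.30],[180,0,0])
c=robot.get_calibration("wrist"); f=robot.grab_frame("wrist"); t=robot.grab_frame("top")
o=robot.observe(); print(o["time"],o["ft_force"],proj(c,[.489,.2045,.11]))
u,v=proj(c,[.489,.2045,.11]).astype(int)
big=cv2.resize(f[v-110:v+70,u-90:u+90],(540,540),interpolation=cv2.INTER_NEAREST)
cv2.imwrite("pics/after.png",big); cv2.imwrite("pics/wa.png",f); cv2.imwrite("pics/topa.png",t)
cr=f[v-65:v+65,u-65:u+65]; m=(cr.min(2)>225).astype(np.uint8); m=cv2.morphologyEx(m,cv2.MORPH_OPEN,np.ones((3,3)))
r=cv2.minAreaRect(max(cv2.findContours(m,cv2.RETR_EXTERNAL,cv2.CHAIN_APPROX_NONE)[0],key=cv2.contourArea))
b=cv2.boxPoints(r)+[u-65,v-65]; B=np.array([onz(c,q,.11) for q in b])
print(B.round(4).tolist(),[np.degrees(np.arctan2(*(B[j]-B[i])[[1,0]])).round(1) for i,j in((0,1),(1,2))])
# rests moved? difference of top views
a=cv2.imread("pics/top0.png")
for n,(x0,x1,y0,y1) in dict(a=(150,255,160,240),b=(355,470,150,300)).items(): 
    print(n,cv2.phaseCorrelate(np.float32(cv2.cvtColor(a[y0:y1,x0:x1],6)),np.float32(cv2.cvtColor(t[y0:y1,x0:x1],6))))
E
```

```text
14.2833 [ 0.24619719 -0.52379477 -0.93600894] [256.91419416 204.73272407]
[[0.5202, 0.2123, 0.11], [0.5209, 0.2, 0.11], [0.4588, 0.1991, 0.11], [0.458, 0.2122, 0.11]] [np.float64(-86.8), np.float64(-179.2)]
a ((0.010606075402783688, 0.20288591161074265), 0.9895280834701327)
b ((0.02681356944255242, 0.017066645732100483), 0.8589203201929728)
```

View pics/after.png

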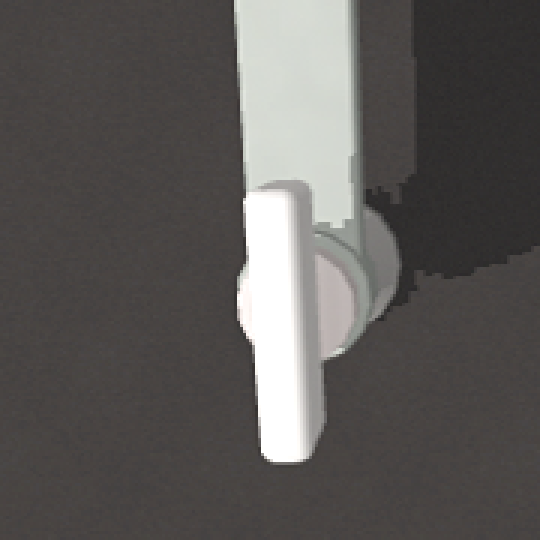

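The bar now runs along the arm (bar 0.8°, arm about 0.6°). Neither rest has moved, and the robot is clear.

```bash
python3 -c "
from plant import robot
print(robot.job_done())"
```

```text
the job is handed in; nothing more can be done
None
```

I turned the left rest's (rest_a's) wing bar clockwise about 73° into line with its arm (within about 1° in the wrist camera), let go and handed the job in; neither rest visibly moved, but the foot's contact force was not measured directly and no verdict came back.

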